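# Set up the purge station

## Task

Get the purge station ready: push the tilted, spring-loaded deck down until it is level and its catch holds it, then stand every small brown bottle upright on the deck. After that shut the red stopcock (handle fully across its pipe), and only then open the blue stopcock (handle fully along its pipe). Leave the red jar, the little clear cup and the clear jug where they are.

Things in the scene. Friction and masses are not known exactly. Their poses are not given: they have to be found in the camera images.
- station: fixed grey base of the fold-down deck, 156 (x) x 220 (y) mm, origin on the bench under the centre of the level deck; x points from the deck's front edge to its hinge at the back, the front faces the robot
- deck (a joint): deck hinge: 0 = level (hard stop), 0.6 rad = front edge sprung up (start). The hinge line is 74 mm behind the station's origin, 44 mm above the bench. Pressing at the press point takes 2 to 4 N, rising to 8 to 15 N over the last 2 cm, where a catch underneath snaps in at about 0.02 rad; it then stays within 0.01 rad of level, else it springs up again
- deck_mid (a point): centre of the deck's upper face, moving with it; axes along the deck's depth (x, to the hinge), width (y) and normal (z). The deck is a plate 140 (x) x 216 (y) mm with a black mat and a blue rim 4 mm wide standing 6 mm above the mat all round; when level its face is 50 mm above the bench
- deck_press (a point): point on the deck's upper face, 110 mm from the hinge line, half-way across and 34 mm behind the front edge, moving with the deck: a good place to press
- manifold: fixed aluminium rail, 110 x 220 mm, carrying the two cocks 120 mm apart and a header pipe 52 mm behind the cocks' axes (top at 47 mm above the bench); origin on the bench under the middle, x away from the robot
- red_handle (a joint): red handle: 0 = closed (handle across the pipe, pointing to the cock's -y), 1.571 = open (handle along the pipe, pointing to the cock's -x, toward the robot). Hard stops at both; it turns clockwise seen from above to open; stays where it is left; 0.12 N m of friction. Starts open or nearly so
- blue_handle (a joint): blue handle, same as the red: 0 = closed, 1.571 = open. Starts closed or nearly so
- red_axis (a point): on the vertical axis of the red cock, 78 mm above the bench, at the middle height of its handle; its axes are those of the cock and manifold (x along the pipe, away from the robot). Hub 24 mm wide, brass body below reaches 54 mm above the bench (its stem to 72 mm)
- blue_axis (a point): the same for the blue cock
- red_tip (a point): outer end of the red handle, 80 mm from the axis; the handle is a bar 12 mm wide and 14 mm high (71 to 85 mm above the bench)
- blue_tip (a point): outer end of the blue handle, the same
- bottle_a: small brown bottle with dark screw cap, 35 mm wide, 62 mm high, origin at the centre of its underside, z up; the lower 34 mm or so is the solid body to grip, the cap above cannot be gripped. Four or all of the five bottles are there; an absent one reads None
- bottle_b: the same, 35 mm wide, 62 mm high
- bottle_c: the same, 38 mm wide, 61 mm high
- bottle_d: the same, 36 mm wide, 68 mm high
- bottle_e: the same, 33 mm wide, 59 mm high
- jar: red translucent jar, 55 mm wide, 90 mm high, stays put; origin at the centre of its underside
- plastic_cup: small clear cup, 52 mm wide and high, stays put; origin at the centre of its underside
- jug: clear jug, 74 x 79 x 92 mm, stays put; origin at the centre of its underside
Things that resemble listed ones, but are neither listed nor needed, are in the scene too. What is shaped like the bottle_e but turquoise or yellow is not meant.

How it is judged:
By the outcome, as a careful person would: the job done as asked, in the order asked, and still so for the second after the job is handed in, with the robot touching nothing.
Of bottle_a, bottle_b, bottle_c, bottle_d, bottle_e only 4 to 5 are there at a start; the rules pass over those that are not, and their reading is None.
At some moment in a run one of bottle_a, bottle_b, bottle_c, bottle_d, bottle_e may be knocked a few centimetres aside while the robot is not near it.
It also fails if it takes over 200 s, if anything falls off the work surface, if the arm or the gripper's body presses on something with over 40 N, if the wrist force passes 120 N, or if a joint passes its speed limit or range.

## Robot

A 6-joint arm with a two-finger parallel gripper is mounted at the origin on a cart in front of the work surface, level with it; the furniture and walls round the work are solid. World frame = base frame: x ahead of the robot, y to its left, z up, the work surface at z = 0. Lengths are in mm, angles in degrees, forces in N, time in s.
With the tool pointing down it reaches from about 300 to 850 mm from the base axis. Payload 4.2 kg.
Tool frame: the origin (TCP) lies at the very end of the fingers, on their centre line; the grasp point (between the pads) lies 19 mm behind it; z points along the fingers, y is the line along which they close (so a half turn about z gives the same grasp; the last joint's range is limited). The gripper opens to 91 mm and grips with 3 to 60 N. Pads are 32 mm wide; open, the fingers measure 118 mm over their backs; the gripper's body (76 mm by 178 mm) begins 60 mm behind the grasp point.
Start: joints at [-73.969, 18.312, 89.639, -0, 72.044, -1.146], TCP at [169.817, -549.368, 213.976] pointing down, gripper open.
Joint ranges: [-177.97, 177.97], [-48.28, 115.42], [12.27, 149.76], [-77.06, 257.06], [2.81, 150.46], [-146.56, 146.56]. Speed limits (degrees/s): [147.25, 147.25, 180, 180, 180, 180].

## Interface

Orientations are given as [roll, pitch, yaw] about the fixed x, y, z axes, in that order (R = Rz(yaw) Ry(pitch) Rx(roll)).
In Python, from workcell import env, eyes gives the robot as it stands.
- The arm moves only by the tool send_rows, never from a script. Its argument "targets" is text: rows parted by semicolons, each of 7 numbers parted by spaces: the shift along the tool's x, y, z in m, then the turn, a rotation vector about the tool's x, y, z in degrees, then the opening in per cent of the stroke, from 0 (shut) to 100 (fully open). A call has 1 to 12 rows; each row is the pose to reach, as a shift and turn from the pose commanded when the call began, along the tool's axes at that moment; what a row does not reach only later rows make up. A row lasts 1/12 s, in which the tool goes at most 41.7 mm and 7.16 degrees, less where a joint would pass 70% of its speed; a pose out of reach is approached as far as the arm can. A call with a gripper value outside its range is refused whole. The fingers move at their own pace and stop on an object; "grip_force" is the grip in N (left out, the last holds). Time passes only in rows, so rows that repeat a pose let the fingers close. It gives the time, the measured TCP pose, the force, the opening and the grip force at its end, in the units of the state.
- env.state(): the state, without advancing time (a new reading comes with each control period).
- eyes.grab_frame(name): name is "scene" or "top"; returns a dict with "image" (400x640x3 uint8, blue, green, red), "fovy" (degrees; the focal length in pixels is half the picture's height over the tangent of half this angle, whatever the lens; pixels are square), "cx", "cy" (the principal point, pixels), "eye" and "attitude" of the camera in the world. Camera axes: x right, y up, looking along -z (the intrinsics and any distortion apply to the point x, -y, -z); pixel columns grow to the right and rows downward; lengths in mm; the calibration is good to about 2 mm. A picture is of the moment at which its call begins. There is no depth.
- env.job_done(): hands the job in; it is judged then, once.
The state is a dict: "time_s": time; "qpos": joint angles; "qvel": joint speeds; "effort": joint torques, N m; "ee_pos": TCP position; "ee_rot": TCP orientation; "force": force on the tool from outside, world axes, zero at the start; "torque": the same for the moment, N m; "gripper_width": finger opening in mm; "gripper_force": force on a finger pad.
Only numpy, scipy, OpenCV 4.12 (cv2) and the standard library are available. Lean on these libraries where they do the work, as an engineer would, in place of code of your own. Each camera call takes 0.05 s, during which the arm holds its last target. There are 200 camera calls.

## Working session

There is one attempt and no reset: what is moved stays moved. The work goes in short steps, Python scripts to look and compute and a tool call to move; the robot and the scene stay as the last step left them, time stands still between calls to the robot, and variables do not carry over. Pictures are saved under pics/ and viewed, at most 14 in all, crops included, and the job is handed in when it is done.

Besides the shell and the picture viewer there is one more tool, called after "Request:" as name(argument=value, ...) on one line, values as JSON. send_rows: Moves the arm, as the interface text tells. Its arguments: {"type":"object","properties":{"targets":{"type":"string"},"grip_force":{"type":"number"}},"required":["targets"]}

```bash
ls; mkdir -p pics; python3 - <<'E'
from workcell import env, eyes
import cv2
print(env.state())
for n in("scene","top"):
    f=eyes.grab_frame(n); cv2.imwrite(f"pics/{n}0.png",f["image"]); print({k:v for k,v in f.items() if k!="image"})
E
```

```text
pics
{'time_s': 0.0, 'qpos': array([-7.39680587e+01,  1.83521827e+01,  8.97076072e+01, -3.21473904e-04,
        7.20434583e+01, -1.14510477e+00]), 'qvel': array([ 0.03695309, -0.06907204, -0.01268516,  0.00373582, -0.06101889,
        0.01527765]), 'effort': array([-5.37488613e-04, -4.12454081e+01, -2.31970632e+01,  7.27715436e-02,
        4.59006114e-02, -1.25773690e-04]), 'ee_pos': array([ 169.6769403 , -548.85715824,  213.10671551]), 'ee_rot': array([-1.79896766e+02, -1.75779056e-03,  1.71771439e+01]), 'force': array([-0.377941  , -0.24852448, -0.46952483]), 'torque': array([0.00413763, 0.00873613, 0.06652534]), 'gripper_force': 0.0, 'gripper_width': 91.16094543710011}
{'fovy': 42.895606979348685, 'cx': 313.49021828269076, 'cy': 201.2811282152393, 'eye': array([-496.21896366,  492.15810847, 1048.32691938]), 'attitude': array([  50.74949173,   -1.18541188, -120.1974837 ])}
{'fovy': 43.84763284246425, 'cx': 323.2264681846577, 'cy': 194.87232526391577, 'eye': array([ 268.12763371, -136.93450968, 1482.61476272]), 'attitude': array([ 11.06165688,   1.05518852, -89.85033154])}
```

View pics/scene0.png

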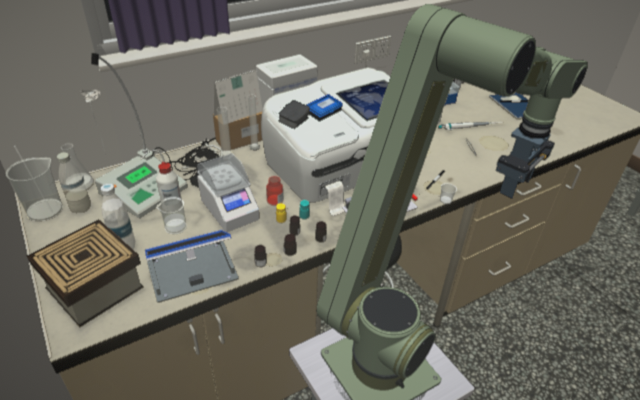

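View pics/top0.png

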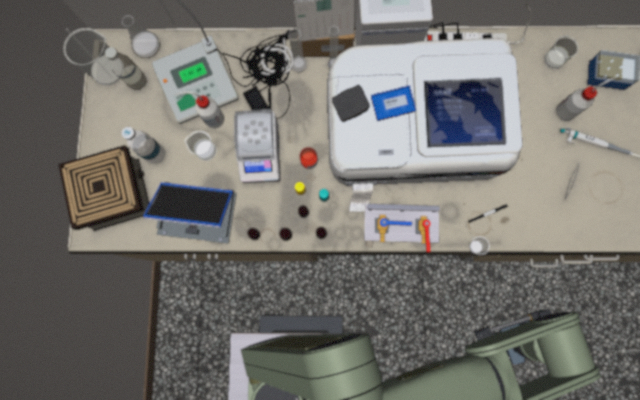

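```bash
cat > h.py <<'E'
import numpy as np, cv2
from scipy.spatial.transform import Rotation as Ro
from workcell import env, eyes
def cam(f):
    R=Ro.from_euler('xyz',f["attitude"],degrees=True).as_matrix()
    return R, np.array(f["eye"]), 200/np.tan(np.radians(f["fovy"]/2))
def ray(f,u,v):
    R,e,F=cam(f); d=R@np.array([(u-f["cx"])/F,-(v-f["cy"])/F,-1]); return e,d/np.linalg.norm(d)
def onz(f,u,v,z):
    e,d=ray(f,u,v); return e+d*(z-e[2])/d[2]
def proj(f,p):
    R,e,F=cam(f); c=R.T@(np.asarray(p,float)-e); return np.array([f["cx"]-F*c[0]/c[2], f["cy"]+F*c[1]/c[2]])
def crop(f,x0,x1,y0,y1,s,name):
    cv2.imwrite(name,cv2.resize(f["image"][y0:y1,x0:x1],None,fx=s,fy=s,interpolation=cv2.INTER_CUBIC))
def tri(f1,p1,f2,p2):
    e1,d1=ray(f1,*p1);e2,d2=ray(f2,*p2)
    A=np.stack([d1,-d2],1);t=np.linalg.lstsq(A,e2-e1,rcond=None)[0]
    a,b=e1+t[0]*d1,e2+t[1]*d2
    return (a+b)/2,np.linalg.norm(a-b)
E
python3 - <<'E'
from h import *
t=eyes.grab_frame("top"); s=eyes.grab_frame("scene")
np.save("t0.npy",t,allow_pickle=True);np.save("s0.npy",s,allow_pickle=True)
crop(t,135,335,170,260,4,"pics/c1.png")
crop(t,340,490,175,262,5,"pics/c2.png")
crop(s,135,345,170,305,3.8,"pics/c3.png")
E
```

```text
(no output)
```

View pics/c1.png

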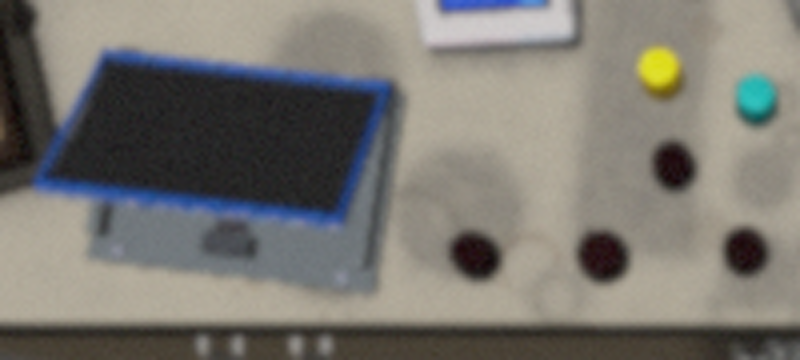

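View pics/c2.png

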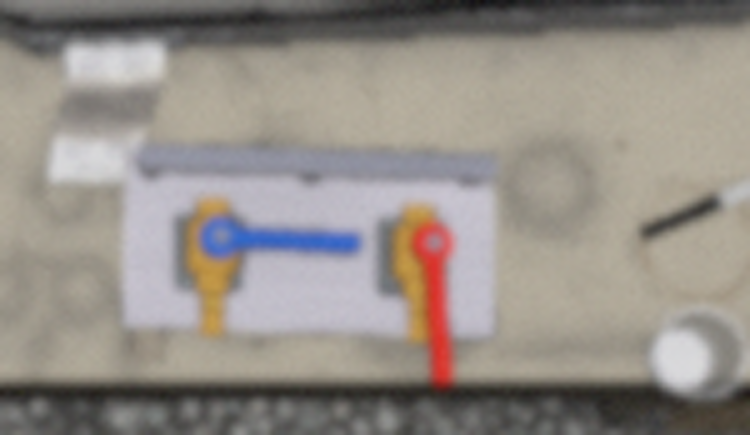

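View pics/c3.png

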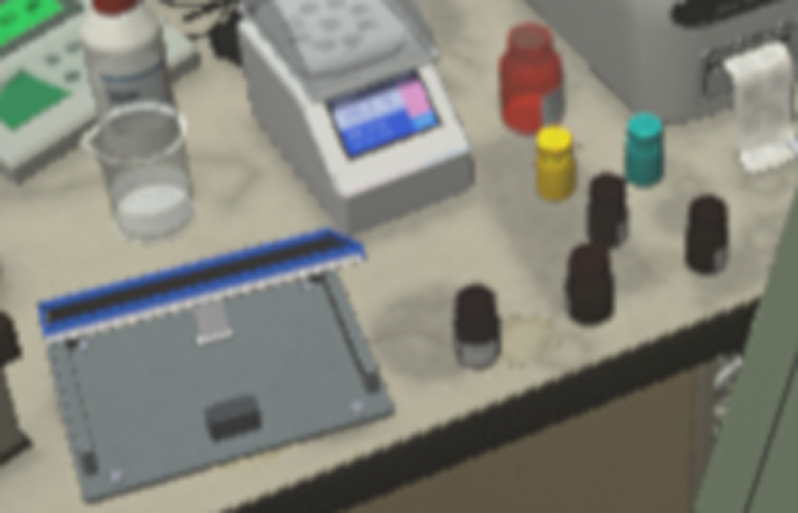

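```bash
python3 - <<'E'
from h import *
np.set_printoptions(precision=1,suppress=True)
t=np.load("t0.npy",allow_pickle=True).item();s=np.load("s0.npy",allow_pickle=True).item()
print("base FL",*tri(t,(157.5,234.5),s,(158.7,301.6)),"FR",*tri(t,(228.8,242),s,(238.2,277.9)))
print("deck FL",*tri(t,(144.5,216.5),s,(146.8,257.6)),"FR",*tri(t,(220.5,225),s,(230.3,237.9)))
for z in(44,50,56): print("deck back L,R at z",z,onz(t,161.5,183.3,z),onz(t,232.5,191.5,z))
def blobs(f,m,roi,amin=15):
    x0,x1,y0,y1=roi; M=np.zeros(m.shape,np.uint8);M[y0:y1,x0:x1]=m[y0:y1,x0:x1]
    n,l,st,c=cv2.connectedComponentsWithStats(M); return [(c[i],st[i]) for i in range(1,n) if st[i][4]>=amin]
mt=(t["image"].max(2)<75); ms=(s["image"].max(2)<75)
T=blobs(t,mt,(240,335,195,245));S=blobs(s,ms,(245,340,210,275))
for c,st in T: print("top",c,st,onz(t,*c,55),)
for c,st in S: print("sc",c,st)
hsv=cv2.cvtColor(t["image"],cv2.COLOR_BGR2HSV)
for nm,m in(("blue",(abs(hsv[...,0].astype(int)-112)<12)&(hsv[...,1]>130)),("red",((hsv[...,0]<6)|(hsv[...,0]>174))&(hsv[...,1]>130))):
    for c,st in blobs(t,m,(365,440,210,262)):
        pts=np.argwhere(cv2.connectedComponents(m.astype(np.uint8))[1]==cv2.connectedComponents(m.astype(np.uint8))[1][tuple(np.argwhere(m&True)[0])])
        print(nm,c,st)
for n,p in dict(bhub=(384,222.6),rhub=(426.8,223.4),rtip=(428.2,252),btip=(411.6,223.6)).items(): print(n,onz(t,*p,85))
print("manif",onz(t,365,240.6,12),onz(t,439,242.6,12))
E
```

```text
base FL [436.4 389.    3.2] 0.012220546163757283 FR [414.9 174.6  -1. ] 1.6396804544673491
deck FL [472.6 384.6 130.4] 2.508139585153329 FR [449.6 173.3 120.5] 0.14381341984067228
deck back L,R at z 44 [585.  372.8  44. ] [559.8 159.3  44. ]
deck back L,R at z 50 [583.7 370.6  50. ] [558.6 158.1  50. ]
deck back L,R at z 56 [582.3 368.5  56. ] [557.4 156.9  56. ]
top [302.9 211.1] [299 206   9  11  84] [499.  -50.8  55. ]
top [253.4 233.4] [248 228  12  11  99] [434.   91.7  55. ]
top [285.4 233.7] [280 228  12  12 108] [433.   -0.8  55. ]
top [321.1 232.7] [317 228  10  11  87] [ 436.1 -104.2   55. ]
sc [291.6 236.3] [284 216  16  39 361]
sc [320.4 231.2] [316 222  10  20 165]
sc [259.8 253. ] [255 246  11  15 141]
sc [307.4 264.5] [272 250  62  25 538]
blue [395.5 222.6] [381 220  30   6  81]
red [426.9 236.3] [423 220   8  33 120]
bhub [ 461.2 -282.6   85. ]
rhub [ 459.  -403.2   85. ]
rtip [ 378.5 -404.1   85. ]
btip [ 458.4 -360.4   85. ]
manif [ 417.7 -233.    12. ] [ 411.9 -450.8   12. ]
```

Bottle candidates in the top view: brown caps at (253,233), (285,234), (321,233) and (303,211). The lookalikes are yellow (300,187), turquoise (324,195) and the red jar (309,157). I choose the four brown ones, which crop c1 confirms. The deck is at about (190,205), the blue cock at (384,223) and the red cock at (427,223). The measured hub spacing is 120.6 mm and the red handle 80.5 mm, which match the given sizes.

```bash
cat > go.py <<'E'
import sys; from h import *
s=env.state(); p=s["ee_pos"].copy(); R=Ro.from_euler('xyz',s["ee_rot"],degrees=True)
print("at",p.round(1),s["ee_rot"].round(2),"t",round(s["time_s"],1))
for a in sys.argv[1:]:
    x,y,z,w=map(float,a.split(','))
    T=Ro.from_euler('xyz',[180,0,w],degrees=True)
    print(a,"->",(R.inv().apply(np.array([x,y,z])-p)/1000).round(4),(R.inv()*T).as_rotvec(degrees=True).round(2))
E
python3 go.py 330,-100,230,0 482,275,180,-6.2
```

```text
at [ 169.7 -549.1  213.4] [-179.94   -0.     17.17] t 0.2
330,-100,230,0 -> [ 0.2857 -0.3817 -0.0162] [-6.000e-02  1.000e-02  1.717e+01]
482,275,180,-6.2 -> [ 0.5417 -0.6951  0.0342] [-6.000e-02  1.000e-02  2.337e+01]
```

Request:
send_rows(targets="0.2857 -0.3817 -0.02 0 0 23.4 0;0.2857 -0.3817 -0.02 0 0 23.4 0;0.2857 -0.3817 -0.02 0 0 23.4 0;0.2857 -0.3817 -0.02 0 0 23.4 0;0.2857 -0.3817 -0.02 0 0 23.4 0;0.2857 -0.3817 -0.02 0 0 23.4 0;0.2857 -0.3817 -0.02 0 0 23.4 0;0.2857 -0.3817 -0.02 0 0 23.4 0;0.2857 -0.3817 -0.02 0 0 23.4 0;0.2857 -0.3817 -0.02 0 0 23.4 0;0.2857 -0.3817 -0.02 0 0 23.4 0;0.2857 -0.3817 -0.02 0 0 23.4 0")

```text
time_s: 1.2
ee_pos: [330.5, -96.7, 234.3]
ee_rot: [-179.9, -0.1, -6.0]
force: [-0.3, -0.9, 0.2]
gripper_width: 14.4
gripper_force: 0.0
```

```bash
python3 go.py 482,275,180,-6.2
```

```text
at [330.5 -96.7 234.3] [-1.7991e+02 -7.0000e-02 -6.0500e+00] t 1.2
482,275,180,-6.2 -> [ 0.1115 -0.3855  0.055 ] [-0.09 -0.07  0.15]
```

Request:
send_rows(targets="0.1115 -0.3855 0.04 0 0 0 0;0.1115 -0.3855 0.04 0 0 0 0;0.1115 -0.3855 0.04 0 0 0 0;0.1115 -0.3855 0.04 0 0 0 0;0.1115 -0.3855 0.04 0 0 0 0;0.1115 -0.3855 0.04 0 0 0 0;0.1115 -0.3855 0.04 0 0 0 0;0.1115 -0.3855 0.04 0 0 0 0;0.1115 -0.3855 0.04 0 0 0 0;0.1115 -0.3855 0.04 0 0 0 0;0.1115 -0.3855 0.04 0 0 0 0;0.1115 -0.3855 0.04 0 0 0 0")

```text
time_s: 2.2
ee_pos: [482.5, 271.8, 192.9]
ee_rot: [179.9, 0.1, -6.1]
force: [0.4, 0.3, -1.1]
gripper_width: 0.2
gripper_force: 0.0
```

```bash
python3 go.py 482,275,120,-6.2 482,275,52,-6.2
```

```text
at [482.5 271.8 192.9] [ 1.7992e+02  8.0000e-02 -6.0900e+00] t 2.2
482,275,120,-6.2 -> [-0.0007 -0.0033  0.0729] [0.08 0.08 0.11]
482,275,52,-6.2 -> [-0.0006 -0.0033  0.1409] [0.08 0.08 0.11]
```

Request:
send_rows(targets="0 -0.003 0.03 0 0 0 0;0 -0.003 0.06 0 0 0 0;0 -0.003 0.08 0 0 0 0;0 -0.003 0.09 0 0 0 0;0 -0.003 0.10 0 0 0 0;0 -0.003 0.107 0 0 0 0;0 -0.003 0.114 0 0 0 0;0 -0.003 0.12 0 0 0 0;0 -0.003 0.125 0 0 0 0;0 -0.003 0.13 0 0 0 0;0 -0.003 0.132 0 0 0 0;0 -0.003 0.132 0 0 0 0")

```text
time_s: 3.2
ee_pos: [482.5, 274.0, 62.2]
ee_rot: [-180.0, 0.1, -6.2]
force: [-3.5, 0.2, 7.2]
gripper_width: 0.3
gripper_force: 3.1
```

```bash
python3 - <<'E'
from h import *
s=env.state();print(s["ee_pos"],s["force"])
E
```

```text
[482.45130967 273.97922227  62.24665862] [-3.53129624  0.16064882  7.18327666]
```

Request:
send_rows(targets="0 0 0.003 0 0 0 0;0 0 0.005 0 0 0 0;0 0 0.007 0 0 0 0;0 0 0.009 0 0 0 0;0 0 0.010 0 0 0 0;0 0 0.011 0 0 0 0;0 0 0.012 0 0 0 0;0 0 0.012 0 0 0 0")

```text
time_s: 3.87
ee_pos: [482.7, 274.0, 50.2]
ee_rot: [-180.0, 0.0, -6.2]
force: [-3.9, -0.4, 6.2]
gripper_width: 0.4
gripper_force: 3.2
```

Request:
send_rows(targets="0 0 0.001 0 0 0 0;0 0 0.002 0 0 0 0;0 0 0.002 0 0 0 0;0 0 0.003 0 0 0 0;0 0 0.003 0 0 0 0")

```text
time_s: 4.28
ee_pos: [482.7, 274.0, 49.7]
ee_rot: [-180.0, -0.0, -6.2]
force: [-9.0, -1.1, 22.9]
gripper_width: 0.7
gripper_force: 11.4
```

Request:
send_rows(targets="0 0 -0.005 0 0 0 0;0 0 -0.02 0 0 0 0;0 0 -0.06 0 0 0 0;0 0 -0.09 0 0 0 60;0 0.02 -0.10 0 0 0 60;-0.03 0.06 -0.10 0 0 3 60;-0.04 0.11 -0.10 0 0 6.2 60;-0.04 0.17 -0.10 0 0 6.2 60;-0.04 0.18 -0.10 0 0 6.2 60;-0.04 0.18 -0.10 0 0 6.2 60;-0.04 0.18 -0.10 0 0 6.2 60")

```text
time_s: 5.2
ee_pos: [423.9, 97.4, 146.9]
ee_rot: [180.0, -0.1, -12.7]
force: [-0.3, 1.3, 0.2]
gripper_width: 51.0
gripper_force: 0.0
```

```bash
python3 - <<'E'
from h import *
t=eyes.grab_frame("top");np.save("t1.npy",t,allow_pickle=True)
s=eyes.grab_frame("scene");np.save("s1.npy",s,allow_pickle=True)
a=cv2.resize(t["image"][170:260,135:345],None,fx=3.8,fy=3.8,interpolation=2)
b=cv2.resize(s["image"][220:310,135:345],None,fx=2.7,fy=2.7,interpolation=2)
b=np.pad(b,((0,0),(0,a.shape[1]-b.shape[1]),(0,0)))
cv2.imwrite("pics/c4.png",np.vstack([a,b])[:600])
E
python3 go.py 436,95,110,0
```

```text
at [424.7  99.6 147. ] [-1.7995e+02 -7.0000e-02 -1.2460e+01] t 5.3
436,95,110,0 -> [0.012  0.0021 0.037 ] [ -0.04  -0.08 -12.46]
```

View pics/c4.png

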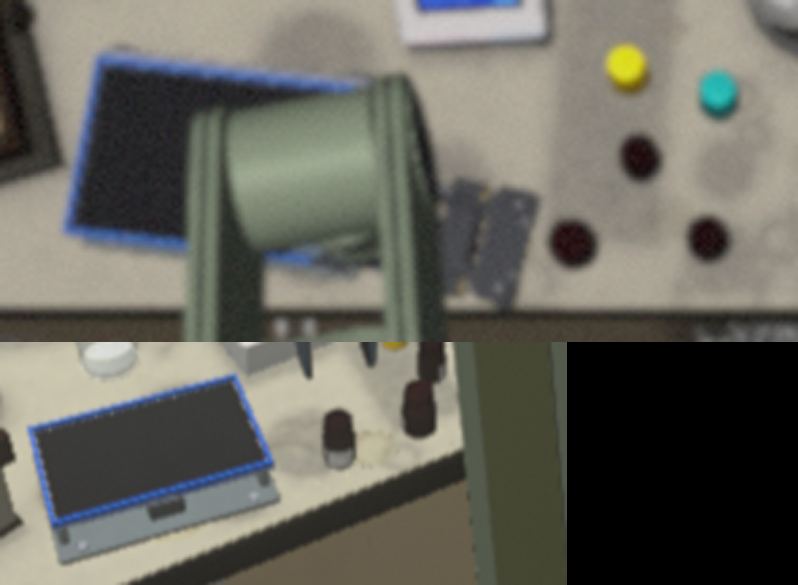

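```bash
python3 - <<'E'
from h import *
np.set_printoptions(precision=1,suppress=True)
s=np.load("s1.npy",allow_pickle=True).item();t=np.load("t1.npy",allow_pickle=True).item()
P=np.array([onz(s,135+u/2.7,220+(v-342)/2.7,56) for u,v in((30,428),(236,377),(271,465),(57,523))])
print(P,P.mean(0),[np.linalg.norm(P[i]-P[i-1]) for i in range(4)])
ax=(P[0]+P[1]-P[2]-P[3]);print("yaw",np.degrees(np.arctan2(ax[1],ax[0])), "yaw2",np.degrees(np.arctan2(-(P[0]+P[3]-P[1]-P[2])[0],(P[0]+P[3]-P[1]-P[2])[1])))
print("top BL,FL",onz(t,135+100/3.8,170+55/3.8,56),onz(t,135+66/3.8,170+233/3.8,56))
c=P.mean(0)[:2];y=np.radians(-6.2);X=np.array([np.cos(y),np.sin(y)]);Y=np.array([-X[1],X[0]])
E
```

```text
[[574.6 372.4  56. ]
 [545.  162.7  56. ]
 [410.  181.3  56. ]
 [438.5 385.9  56. ]] [492.  275.5  56. ] [np.float64(136.78029850574293), np.float64(211.7795327410445), np.float64(136.27453999412768), np.float64(206.55788860420847)]
yaw -6.760387104396418 yaw2 -7.987367083593809
top BL,FL [578.8 368.8  56. ] [439.7 385.9  56. ]
```

Request:
send_rows(targets="0.012 -0.002 0.037 0 0 -6 75;0.012 -0.002 0.037 0 0 -12.5 75;0.012 -0.002 0.037 0 0 -12.5 75;0.012 -0.002 0.037 0 0 -12.5 75")

```text
time_s: 5.63
ee_pos: [436.5, 99.9, 109.7]
ee_rot: [-180.0, 0.0, 0.0]
force: [0.3, 0.8, -0.5]
gripper_width: 68.3
gripper_force: 0.0
```

```bash
python3 go.py 436,95,4,0
```

```text
at [436.5  99.9 109.7] [-1.8e+02  0.0e+00  3.0e-02] t 5.6
436,95,4,0 -> [-0.0005  0.0049  0.1057] [-0.    0.    0.03]
```

Request:
send_rows(targets="0 0.005 0.03 0 0 0 75;0 0.005 0.06 0 0 0 75;0 0.005 0.09 0 0 0 75;0 0.005 0.105 0 0 0 75;0 0.005 0.105 0 0 0 75;0 0.005 0.105 0 0 0 20;0 0.005 0.105 0 0 0 20;0 0.005 0.105 0 0 0 20;0 0.005 0.105 0 0 0 20;0 0.005 0.105 0 0 0 20", grip_force=12)

```text
time_s: 6.47
ee_pos: [436.7, 93.8, 5.9]
ee_rot: [-180.0, -0.1, 0.1]
force: [-0.4, 0.9, -0.8]
gripper_width: 38.1
gripper_force: 0.1
```

```bash
python3 - <<'E'
from h import *
np.set_printoptions(precision=1,suppress=True)
y=np.radians(-6.8);X=np.array([np.cos(y),np.sin(y)]);Y=np.array([-X[1],X[0]])
for a in(28,-28):
  for b in(48,-48): print(a,b,np.array([493,274])+a*X+b*Y)
E
python3 go.py 526.5,318.3,120,-6.8 526.5,318.3,56,-6.8
```

```text
28 48 [526.5 318.3]
28 -48 [515.1 223. ]
-28 48 [470.9 325. ]
-28 -48 [459.5 229.7]
at [436.7  93.8   5.9] [-1.7998e+02 -1.4000e-01  7.0000e-02] t 6.5
526.5,318.3,120,-6.8 -> [ 0.0904 -0.2245 -0.1138] [-0.03 -0.14  6.87]
526.5,318.3,56,-6.8 -> [ 0.0902 -0.2244 -0.0498] [-0.03 -0.14  6.87]
```

Request:
send_rows(targets="0 0 0 0 0 0 20;0 0 0 0 0 0 20;0 0 0 0 0 0 20;0 0 -0.01 0 0 0 20;0 0 -0.03 0 0 0 20;0 0 -0.06 0 0 0 20;0 0 -0.09 0 0 0 20;0 0 -0.112 0 0 0 20;0 0 -0.112 0 0 0 20")

```text
time_s: 7.22
ee_pos: [438.9, 94.1, 121.2]
ee_rot: [-179.9, -0.5, 0.1]
force: [0.7, -0.0, 0.7]
gripper_width: 34.1
gripper_force: 12.0
```

```bash
python3 go.py 526.5,318.3,120,-6.8 526.5,318.3,56,-6.8
```

```text
at [438.9  94.1 121.2] [-1.7991e+02 -5.4000e-01  6.0000e-02] t 7.2
526.5,318.3,120,-6.8 -> [ 0.0878 -0.2241  0.0024] [-0.13 -0.54  6.87]
526.5,318.3,56,-6.8 -> [ 0.0872 -0.224   0.0664] [-0.13 -0.54  6.87]
```

Request:
send_rows(targets="0.015 -0.03 0 0 0 1 20;0.03 -0.065 0 0 0 2 20;0.044 -0.1 0 0 0 4 20;0.06 -0.14 0 0 0 5 20;0.072 -0.18 0 0 0 6 20;0.082 -0.207 0 0 0 6.9 20;0.088 -0.22 0 0 0 6.9 20;0.0885 -0.224 0 0 0 6.9 20;0.0885 -0.224 0.02 0 0 6.9 20;0.0885 -0.224 0.04 0 0 6.9 20;0.0885 -0.224 0.055 0 0 6.9 20;0.0885 -0.224 0.055 0 0 6.9 20")

```text
time_s: 8.22
ee_pos: [520.9, 315.1, 57.9]
ee_rot: [179.7, 0.4, -6.9]
force: [-0.2, -0.1, -0.3]
gripper_width: 34.2
gripper_force: 12.0
```

```bash
python3 go.py 526.5,318.3,56.5,-6.8
```

```text
at [520.9 315.1  57.9] [179.66   0.41  -6.86] t 8.2
526.5,318.3,56.5,-6.8 -> [ 0.0051 -0.0039  0.0013] [ 0.34  0.41 -0.06]
```

Request:
send_rows(targets="0 0 0 0 0 0 20;0 0 0 0 0 0 20;0 0 0 0 0 0 20")

```text
time_s: 8.47
ee_pos: [524.8, 317.7, 63.2]
ee_rot: [-179.9, -0.1, -6.8]
force: [-0.2, 0.5, -0.0]
gripper_width: 34.0
gripper_force: 12.0
```

```bash
python3 go.py 526.5,318.3,56.5,-6.8
```

```text
at [524.8 317.7  63.2] [-1.7993e+02 -1.0000e-01 -6.8500e+00] t 8.5
526.5,318.3,56.5,-6.8 -> [ 0.0016 -0.0008  0.0067] [-0.07 -0.1  -0.05]
```

Overshoots before settling; I'll lower gently, release, and lift.

Request:
send_rows(targets="0 0 0.003 0 0 0 20;0 0 0.005 0 0 0 20;0 0 0.0065 0 0 0 20;0 0 0.0065 0 0 0 20;0 0 0.0065 0 0 0 20")

```text
time_s: 8.88
ee_pos: [524.3, 317.7, 56.2]
ee_rot: [-180.0, -0.0, -6.8]
force: [-0.0, -0.5, 5.0]
gripper_width: 34.2
gripper_force: 12.0
```

Request:
send_rows(targets="0 0 0 0 0 0 45;0 0 0 0 0 0 55;0 0 0 0 0 0 60;0 0 -0.01 0 0 0 60;0 0 -0.04 0 0 0 60;0 0 -0.075 0 0 0 60;0 0 -0.09 0 0 0 60;0 0 -0.09 0 0 0 60")

```text
time_s: 9.55
ee_pos: [526.6, 319.2, 150.8]
ee_rot: [-179.7, -0.5, -6.8]
force: [0.1, 0.1, -0.5]
gripper_width: 54.9
gripper_force: 0.0
```

```bash
cat > look.py <<'E'
from h import *
np.set_printoptions(precision=1,suppress=True)
for n in ("top","scene"):
    f=eyes.grab_frame(n); np.save(n+".npy",f,allow_pickle=True)
    m=(f["image"].max(2)<75).astype(np.uint8)
    n_,l,st,c=cv2.connectedComponentsWithStats(m)
    for i in range(1,n_):
        if n=="top" and 60<st[i][4]<160 and 195<c[i][1]<248 and st[i][2]<17: print(c[i],st[i],onz(f,*c[i],33),"deck",onz(f,*c[i],83)[:2])
E
python3 look.py; python3 go.py 436,1,120,0 436,1,5,0
```

```text
[303.  211.2] [299 206  10  11  85] [502.5 -49.7  33. ] deck [494.4 -52.7]
[285.3 233.7] [280 228  12  12 110] [435.7   1.3  33. ] deck [429.9  -3.4]
[321.2 232.6] [317 228  10  11  85] [ 438.8 -103.9   33. ] deck [ 432.9 -105. ]
at [524.1 317.8 146.2] [-1.7996e+02 -6.0000e-02 -6.8200e+00] t 9.7
436,1,120,0 -> [-0.0499  0.325   0.0259] [-0.03 -0.06 -6.82]
436,1,5,0 -> [-0.05    0.3251  0.1409] [-0.03 -0.06 -6.82]
```

Request:
send_rows(targets="-0.006 0.04 0 0 0 -1 75;-0.012 0.08 0 0 0 -2 75;-0.018 0.12 0 0 0 -3 75;-0.025 0.16 0.01 0 0 -4 75;-0.031 0.2 0.02 0 0 -5 75;-0.037 0.24 0.026 0 0 -6 75;-0.043 0.28 0.026 0 0 -6.8 75;-0.048 0.31 0.026 0 0 -6.8 75;-0.05 0.325 0.026 0 0 -6.8 75;-0.05 0.325 0.026 0 0 -6.8 75;-0.05 0.325 0.026 0 0 -6.8 75;-0.05 0.325 0.026 0 0 -6.8 75")

```text
time_s: 10.65
ee_pos: [435.6, 1.5, 118.8]
ee_rot: [-180.0, 0.1, -0.0]
force: [-0.6, 0.4, -0.2]
gripper_width: 68.6
gripper_force: 0.0
```

```bash
python3 look.py; python3 go.py 436,1,5,0
```

```text
[321.1 232.6] [317 228  10  11  85] [ 438.9 -103.6   33. ] deck [ 433.  -104.8]
at [435.9   1.8 119.1] [-1.7999e+02  4.0000e-02  6.0000e-02] t 10.8
436,1,5,0 -> [1.000e-04 9.000e-04 1.141e-01] [-0.01  0.04  0.06]
```

Request:
send_rows(targets="0 0 0.03 0 0 0 75;0 0 0.06 0 0 0 75;0 0 0.09 0 0 0 75;0 0 0.108 0 0 0 75;0 0 0.114 0 0 0 75;0 0 0.114 0 0 0 20;0 0 0.114 0 0 0 20;0 0 0.114 0 0 0 20;0 0 0.114 0 0 0 20;0 0 0.114 0 0 0 20;0 0 0.114 0 0 0 20;0 0 0.114 0 0 0 20")

```text
time_s: 11.75
ee_pos: [436.7, 1.0, 6.4]
ee_rot: [-180.0, -0.1, -0.0]
force: [-1.5, 1.4, 7.0]
gripper_width: 37.7
gripper_force: 12.0
```

Request:
send_rows(targets="0 0 0 0 0 0 20;0 0 -0.01 0 0 0 20;0 0 -0.03 0 0 0 20;0 0 -0.06 0 0 0 20;0 0 -0.09 0 0 0 20;0 0 -0.11 0 0 0 20;0 0 -0.118 0 0 0 20;0 0 -0.118 0 0 0 20;0 0 -0.118 0 0 0 20")

```text
time_s: 12.5
ee_pos: [435.2, 0.9, 122.9]
ee_rot: [180.0, 0.0, -0.0]
force: [-0.6, 0.8, -1.7]
gripper_width: 37.7
gripper_force: 12.0
```

```bash
python3 go.py 515,223,65,-6.8
```

```text
at [435.2   0.9 122.9] [ 1.7999e+02  4.0000e-02 -3.0000e-02] t 12.5
515,223,65,-6.8 -> [ 0.0797 -0.2221  0.0578] [0.01 0.04 6.77]
```

Request:
send_rows(targets="0.01 -0.025 0 0 0 1 20;0.022 -0.06 0 0 0 2 20;0.036 -0.1 0 0 0 3 20;0.05 -0.14 0 0 0 4 20;0.062 -0.175 0 0 0 5 20;0.072 -0.2 0 0 0 6 20;0.078 -0.217 0 0 0 6.8 20;0.08 -0.222 0.005 0 0 6.8 20;0.08 -0.222 0.02 0 0 6.8 20;0.08 -0.222 0.04 0 0 6.8 20;0.08 -0.222 0.052 0 0 6.8 20;0.08 -0.222 0.056 0 0 6.8 20")

```text
time_s: 13.5
ee_pos: [512.9, 220.9, 63.4]
ee_rot: [179.7, 0.4, -6.8]
force: [-0.3, -0.1, -0.6]
gripper_width: 37.7
gripper_force: 12.0
```

Request:
send_rows(targets="0 0 0 0 0 0 20;0 0 0 0 0 0 20;0 0 0 0 0 0 20")

```text
time_s: 13.75
ee_pos: [516.3, 222.7, 67.9]
ee_rot: [-180.0, -0.0, -6.8]
force: [-0.7, 0.1, -0.8]
gripper_width: 37.7
gripper_force: 12.0
```

```bash
python3 go.py 515,223,57,-6.8
```

```text
at [516.3 222.7  67.9] [-1.7998e+02 -5.0000e-02 -6.8400e+00] t 13.8
515,223,57,-6.8 -> [-0.0013 -0.0002  0.0109] [-0.02 -0.05 -0.04]
```

Request:
send_rows(targets="-0.001 0 0.004 0 0 0 20;-0.001 0 0.007 0 0 0 20;-0.001 0 0.009 0 0 0 20;-0.001 0 0.0105 0 0 0 20;-0.001 0 0.0105 0 0 0 20;-0.001 0 0.0105 0 0 0 20")

```text
time_s: 14.25
ee_pos: [515.0, 223.0, 57.0]
ee_rot: [180.0, -0.0, -6.8]
force: [-0.1, -0.3, 1.2]
gripper_width: 37.5
gripper_force: 12.0
```

Request:
send_rows(targets="0 0 0.0007 0 0 0 20;0 0 0.0007 0 0 0 20;0 0 0.0007 0 0 0 48;0 0 0.0007 0 0 0 55;0 0 0.0007 0 0 0 62;0 0 -0.01 0 0 0 62;0 0 -0.04 0 0 0 62;0 0 -0.075 0 0 0 62;0 0 -0.09 0 0 0 62;0 0 -0.09 0 0 0 62")

```text
time_s: 15.08
ee_pos: [517.7, 224.2, 152.0]
ee_rot: [-179.7, -0.5, -6.8]
force: [0.6, 0.1, -0.3]
gripper_width: 56.9
gripper_force: 0.0
```

```bash
python3 look.py; python3 go.py 438.5,-104,120,0
```

```text
[303.  211.2] [299 206  10  11  85] [502.5 -49.7  33. ] deck [494.4 -52.7]
[321.2 232.6] [317 228  10  11  87] [ 438.8 -103.8   33. ] deck [ 432.9 -104.9]
at [515.  223.1 147.7] [-1.7996e+02 -7.0000e-02 -6.8200e+00] t 15.2
438.5,-104,120,0 -> [-0.0372  0.3339  0.0275] [-0.03 -0.07 -6.82]
```

Request:
send_rows(targets="-0.004 0.04 0 0 0 -1 75;-0.009 0.08 0 0 0 -2 75;-0.013 0.12 0 0 0 -3 75;-0.018 0.16 0.01 0 0 -4 75;-0.022 0.2 0.02 0 0 -5 75;-0.027 0.24 0.027 0 0 -6 75;-0.031 0.28 0.027 0 0 -6.8 75;-0.035 0.31 0.027 0 0 -6.8 75;-0.037 0.328 0.027 0 0 -6.8 75;-0.037 0.334 0.027 0 0 -6.8 75;-0.037 0.334 0.027 0 0 -6.8 75;-0.037 0.334 0.027 0 0 -6.8 75")

```text
time_s: 16.18
ee_pos: [438.2, -103.7, 119.3]
ee_rot: [-180.0, 0.1, -0.1]
force: [-0.3, 0.1, 1.2]
gripper_width: 67.9
gripper_force: 0.0
```

```bash
python3 look.py; python3 go.py 438.5,-104,5,0; python3 - <<'E'
from h import *
s=np.load("scene.npy",allow_pickle=True).item();t=np.load("top.npy",allow_pickle=True).item()
crop(s,130,345,190,305,3.5,"pics/c5.png")
E
```

```text
[345.6 224.7] [338 210  16  29 150] [ 462.1 -175.3   33. ] deck [ 455.4 -174. ]
at [ 438.5 -103.1  119.5] [-1.7997e+02  4.0000e-02  5.0000e-02] t 16.3
438.5,-104,5,0 -> [0.     0.0009 0.1145] [-0.03  0.04  0.05]
```

View pics/c5.png

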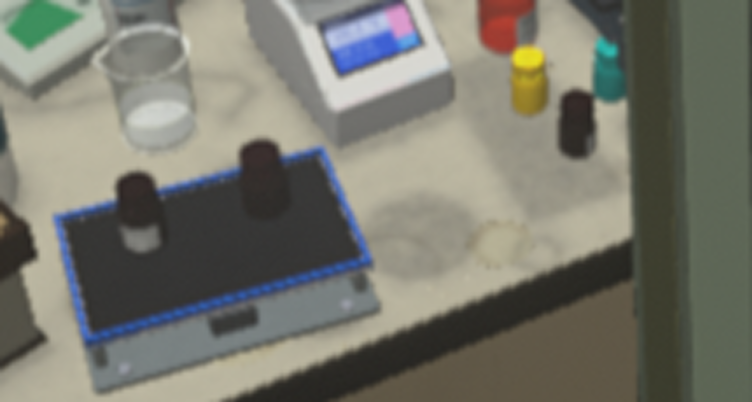

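The crop shows both bottles upright on the level deck, at crop pixels (140,212) and (262,178), and bottle 4 at (577,125) not yet moved.

Request:
send_rows(targets="0 0 0.03 0 0 0 75;0 0 0.06 0 0 0 75;0 0 0.09 0 0 0 75;0 0 0.108 0 0 0 75;0 0 0.114 0 0 0 75;0 0 0.114 0 0 0 20;0 0 0.114 0 0 0 20;0 0 0.114 0 0 0 20;0 0 0.114 0 0 0 20;0 0 0.114 0 0 0 20;0 0 0.114 0 0 0 20;0 0 0.114 0 0 0 20")

```text
time_s: 17.28
ee_pos: [439.2, -104.3, 6.8]
ee_rot: [180.0, -0.1, -0.0]
force: [-0.4, 2.1, 6.5]
gripper_width: 34.3
gripper_force: 12.0
```

Request:
send_rows(targets="0 0 0 0 0 0 20;0 0 -0.01 0 0 0 20;0 0 -0.03 0 0 0 20;0 0 -0.06 0 0 0 20;0 0 -0.09 0 0 0 20;0 0 -0.12 0 0 0 20;0 0 -0.135 0 0 0 20;0 0 -0.135 0 0 0 20;0 0 -0.135 0 0 0 20")

```text
time_s: 18.03
ee_pos: [438.5, -104.3, 141.3]
ee_rot: [180.0, -0.1, -0.0]
force: [-0.2, 1.1, -2.0]
gripper_width: 34.1
gripper_force: 12.0
```

```bash
python3 go.py 471,325,135,-6.8
```

```text
at [ 438.5 -104.3  141.3] [ 1.7997e+02 -8.0000e-02 -3.0000e-02] t 18.0
471,325,135,-6.8 -> [ 0.0322 -0.4293  0.0061] [ 0.02 -0.08  6.77]
```

Request:
send_rows(targets="0.002 -0.025 0 0 0 0.5 20;0.005 -0.06 0 0 0 1 20;0.008 -0.1 0 0 0 1.5 20;0.011 -0.14 0 0 0 2 20;0.014 -0.18 0 0 0 3 20;0.017 -0.22 0 0 0 3.5 20;0.02 -0.26 0 0 0 4 20;0.023 -0.3 0 0 0 5 20;0.026 -0.34 0 0 0 5.5 20;0.029 -0.38 0 0 0 6.3 20;0.031 -0.41 0 0 0 6.8 20;0.032 -0.425 0 0 0 6.8 20")

```text
time_s: 19.03
ee_pos: [469.7, 323.8, 138.4]
ee_rot: [179.9, 0.2, -6.7]
force: [-0.0, 0.0, -0.2]
gripper_width: 34.4
gripper_force: 12.0
```

Request:
send_rows(targets="0 -0.003 0 0 0 0 20;0 -0.004 0.02 0 0 0 20;0 -0.004 0.045 0 0 0 20;0 -0.004 0.06 0 0 0 20;0 -0.004 0.067 0 0 0 20;0 -0.004 0.067 0 0 0 20;0 -0.004 0.067 0 0 0 20;0 -0.004 0.067 0 0 0 20")

```text
time_s: 19.7
ee_pos: [471.9, 324.5, 74.9]
ee_rot: [-179.9, -0.1, -6.9]
force: [1.0, 0.5, -0.7]
gripper_width: 33.9
gripper_force: 12.0
```

```bash
python3 go.py 471,325,57,-6.8
```

```text
at [471.9 324.5  74.9] [-1.7995e+02 -8.0000e-02 -6.8600e+00] t 19.7
471,325,57,-6.8 -> [-0.001  -0.0004  0.0179] [-0.05 -0.08 -0.06]
```

Request:
send_rows(targets="-0.001 0 0.005 0 0 0 20;-0.001 0 0.01 0 0 0 20;-0.001 0 0.014 0 0 0 20;-0.001 0 0.016 0 0 0 20;-0.001 0 0.0175 0 0 0 20;-0.001 0 0.018 0 0 0 20;-0.001 0 0.018 0 0 0 20")

```text
time_s: 20.28
ee_pos: [469.8, 324.7, 56.7]
ee_rot: [180.0, 0.0, -6.8]
force: [-2.0, -2.0, 5.7]
gripper_width: 34.0
gripper_force: 12.0
```

Request:
send_rows(targets="0 0 0 0 0 0 45;0 0 0 0 0 0 52;0 0 0 0 0 0 60;0 0 -0.01 0 0 0 60;0 0 -0.04 0 0 0 60;0 0 -0.075 0 0 0 60;0 0 -0.09 0 0 0 60;0 0 -0.09 0 0 0 60")

```text
time_s: 20.95
ee_pos: [472.7, 326.5, 151.0]
ee_rot: [-179.6, -0.4, -6.8]
force: [0.5, -0.1, 0.1]
gripper_width: 54.8
gripper_force: 0.0
```

```bash
python3 look.py; python3 go.py 502.5,-50,125,0
```

```text
[303.  211.2] [299 206  10  11  85] [502.5 -49.7  33. ] deck [494.4 -52.7]
at [470.3 324.9 146.7] [-1.7995e+02 -7.0000e-02 -6.8300e+00] t 21.1
502.5,-50,125,0 -> [0.0765 0.3685 0.0215] [-0.05 -0.07 -6.83]
```

Request:
send_rows(targets="0.008 0.04 0 0 0 -1 75;0.016 0.08 0 0 0 -2 75;0.025 0.12 0 0 0 -3 75;0.033 0.16 0 0 0 -4 75;0.041 0.2 0 0 0 -5 75;0.05 0.24 0 0 0 -6 75;0.058 0.28 0 0 0 -6.8 75;0.066 0.32 0.01 0 0 -6.8 75;0.073 0.35 0.015 0 0 -6.8 75;0.076 0.363 0.021 0 0 -6.8 75;0.0765 0.3685 0.021 0 0 -6.8 75;0.0765 0.3685 0.021 0 0 -6.8 75")

```text
time_s: 22.05
ee_pos: [501.2, -50.9, 123.6]
ee_rot: [-180.0, 0.2, -0.1]
force: [0.7, -0.4, -0.7]
gripper_width: 68.4
gripper_force: 0.0
```

```bash
python3 look.py; python3 go.py 502.5,-50,5,0
```

```text
at [501.9 -49.4 124.5] [-1.7997e+02  7.0000e-02 -1.0000e-02] t 22.1
502.5,-50,5,0 -> [0.0008 0.0007 0.1195] [-0.03  0.07 -0.01]
```

Request:
send_rows(targets="0 0 0.03 0 0 0 75;0 0 0.06 0 0 0 75;0 0 0.09 0 0 0 75;0 0 0.11 0 0 0 75;0 0 0.119 0 0 0 75;0 0 0.119 0 0 0 20;0 0 0.119 0 0 0 20;0 0 0.119 0 0 0 20;0 0 0.119 0 0 0 20;0 0 0.119 0 0 0 20;0 0 0.119 0 0 0 20;0 0 0.119 0 0 0 20")

```text
time_s: 23.15
ee_pos: [503.0, -50.2, 6.9]
ee_rot: [180.0, -0.1, -0.0]
force: [-0.0, 0.1, 5.4]
gripper_width: 32.5
gripper_force: 12.0
```

Request:
send_rows(targets="0 0 0 0 0 0 20;0 0 -0.01 0 0 0 20;0 0 -0.03 0 0 0 20;0 0 -0.06 0 0 0 20;0 0 -0.09 0 0 0 20;0 0 -0.12 0 0 0 20;0 0 -0.14 0 0 0 20;0 0 -0.14 0 0 0 20;0 0 -0.14 0 0 0 20")

```text
time_s: 23.9
ee_pos: [502.7, -50.3, 147.2]
ee_rot: [180.0, -0.2, -0.0]
force: [-0.2, 0.1, -1.3]
gripper_width: 32.8
gripper_force: 12.0
```

```bash
python3 go.py 459.5,230,140,-6.8
```

```text
at [502.7 -50.3 147.2] [ 1.7997e+02 -1.5000e-01 -3.0000e-02] t 23.9
459.5,230,140,-6.8 -> [-0.0433 -0.2802  0.0069] [ 0.02 -0.15  6.77]
```

Request:
send_rows(targets="-0.004 -0.025 0 0 0 0.5 20;-0.009 -0.06 0 0 0 1 20;-0.015 -0.1 0 0 0 2 20;-0.021 -0.14 0 0 0 3 20;-0.027 -0.18 0 0 0 4 20;-0.033 -0.215 0 0 0 5 20;-0.038 -0.245 0 0 0 6 20;-0.041 -0.266 0 0 0 6.8 20;-0.043 -0.277 0 0 0 6.8 20;-0.043 -0.28 0 0 0 6.8 20;-0.043 -0.28 0.02 0 0 6.8 20;-0.043 -0.28 0.045 0 0 6.8 20")

```text
time_s: 24.9
ee_pos: [460.7, 229.6, 101.4]
ee_rot: [-179.9, -0.2, -6.8]
force: [0.5, -1.1, -0.3]
gripper_width: 32.6
gripper_force: 12.0
```

Request:
send_rows(targets="0 0 0.02 0 0 0 20;0 0 0.028 0 0 0 20;0 0 0.03 0 0 0 20;0 0 0.03 0 0 0 20;0 0 0.03 0 0 0 20")

```text
time_s: 25.32
ee_pos: [460.3, 229.7, 71.7]
ee_rot: [-180.0, -0.1, -6.9]
force: [-0.6, -0.8, -0.6]
gripper_width: 32.8
gripper_force: 12.0
```

```bash
python3 go.py 459.5,230,57,-6.8
```

```text
at [460.3 229.7  71.7] [-1.7996e+02 -8.0000e-02 -6.8600e+00] t 25.3
459.5,230,57,-6.8 -> [-0.0009 -0.0002  0.0147] [-0.04 -0.08 -0.06]
```

Request:
send_rows(targets="0 0 0.005 0 0 0 20;0 0 0.009 0 0 0 20;0 0 0.012 0 0 0 20;0 0 0.014 0 0 0 20;0 0 0.015 0 0 0 20;0 0 0.015 0 0 0 20")

```text
time_s: 25.82
ee_pos: [459.3, 229.9, 56.7]
ee_rot: [180.0, -0.0, -6.8]
force: [-2.3, -1.2, 5.2]
gripper_width: 32.6
gripper_force: 12.0
```

Request:
send_rows(targets="0 0 0 0 0 0 45;0 0 0 0 0 0 52;0 0 0 0 0 0 60;0 0 -0.01 0 0 0 60;0 0 -0.04 0 0 0 60;0 0 -0.075 0 0 0 60;0 0 -0.11 0 0 0 60;0 0 -0.13 0 0 0 60;0 0 -0.13 0 0 0 60")

```text
time_s: 26.57
ee_pos: [462.3, 231.3, 191.6]
ee_rot: [-179.7, -0.5, -6.8]
force: [0.9, 0.4, 0.3]
gripper_width: 54.9
gripper_force: 0.0
```

```bash
python3 go.py 350,-200,190,0
```

```text
at [462.3 231.3 191.6] [-179.67   -0.55   -6.82] t 26.6
350,-200,190,0 -> [-0.0603  0.4415 -0.0015] [-0.3  -0.57 -6.82]
```

Request:
send_rows(targets="-0.005 0.04 0 0 0 -1 30;-0.01 0.08 0 0 0 -2 0;-0.016 0.12 0 0 0 -3 0;-0.022 0.16 0 0 0 -4 0;-0.027 0.2 0 0 0 -5 0;-0.033 0.24 0 0 0 -6 0;-0.038 0.28 0 0 0 -6.8 0;-0.044 0.32 0 0 0 -6.8 0;-0.05 0.36 0 0 0 -6.8 0;-0.055 0.4 0 0 0 -6.8 0;-0.06 0.44 0 0 0 -6.8 0;-0.06 0.44 0 0 0 -6.8 0")

```text
time_s: 27.57
ee_pos: [345.8, -205.6, 185.8]
ee_rot: [179.8, 0.0, -0.5]
force: [0.3, 0.6, 0.4]
gripper_width: 0.4
gripper_force: 0.0
```

```bash
python3 look.py; python3 go.py 401,-370,150,0 401,-370,66,0; python3 - <<'E'
from h import *
s=np.load("scene.npy",allow_pickle=True).item();t=np.load("top.npy",allow_pickle=True).item()
a=cv2.resize(t["image"][175:265,135:235],None,fx=4,fy=4,interpolation=2)
b=cv2.resize(t["image"][175:265,345:445],None,fx=4,fy=4,interpolation=2)
cv2.imwrite("pics/c6.png",np.hstack([a,b]))
print(onz(t,400,180,0),onz(t,400,180,150))
E
```

```text
[  5.6 200. ] [  0 188  14  25 128] [536.6 844.4  33. ] deck [527.4 810.5]
at [ 346.7 -200.8  185.5] [-1.7994e+02  6.0000e-02 -2.8000e-01] t 27.7
401,-370,150,0 -> [0.0552 0.169  0.0352] [-0.06  0.06 -0.28]
401,-370,66,0 -> [0.0553 0.1691 0.1192] [-0.06  0.06 -0.28]
[ 603.93361742 -342.91970859    0.        ] [ 569.95925076 -322.07964911  150.        ]
```

View pics/c6.png

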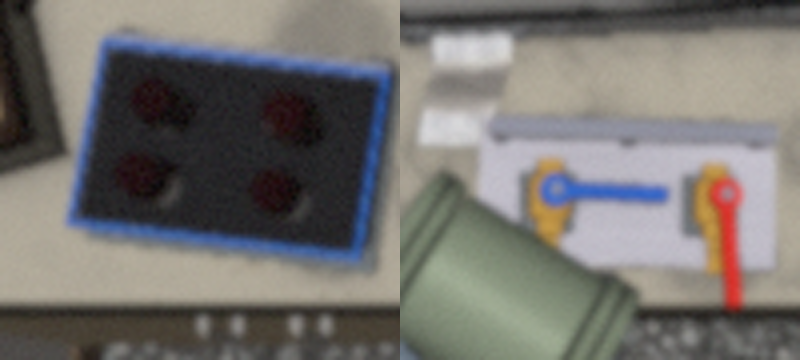

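Request:
send_rows(targets="0.013 0.04 0 0 0 0 0;0.026 0.08 0 0 0 0 0;0.04 0.12 0 0 0 0 0;0.05 0.155 0.01 0 0 0 0;0.055 0.169 0.03 0 0 0 0;0.055 0.169 0.06 0 0 0 0;0.055 0.169 0.09 0 0 0 0;0.055 0.169 0.11 0 0 0 0;0.055 0.169 0.118 0 0 0 0;0.055 0.169 0.118 0 0 0 0;0.055 0.169 0.118 0 0 0 0")

```text
time_s: 28.58
ee_pos: [403.6, -368.1, 68.4]
ee_rot: [180.0, -0.0, 0.1]
force: [-0.5, -0.3, 0.3]
gripper_width: 0.3
gripper_force: 0.0
```

```bash
cat > arc.py <<'E'
# arc.py hubx huby r off sgn yaw0 alpha-list : handle open dir etc.
import sys; from h import *
hx,hy,r,off,base,sgn,yoff=map(float,sys.argv[1:8]); z=float(sys.argv[8])
s=env.state();p=s["ee_pos"];R=Ro.from_euler('xyz',s["ee_rot"],degrees=True);print(p.round(1),s["ee_rot"].round(1),s["force"].round(1))
for a in map(float,sys.argv[9:]):
    g=np.radians(base+sgn*a); h=np.array([np.cos(g),np.sin(g)]); n=sgn*np.array([-h[1],h[0]])
    q=np.array([hx,hy])+r*h-off*n; T=Ro.from_euler('xyz',[180,0,yoff+sgn*a],degrees=True)
    v=R.inv().apply(np.array([*q,z])-p)/1000; w=(R.inv()*T).as_rotvec(degrees=True)
    print(a,q.round(1),"|",*v.round(3),*w.round(1))
E
python3 arc.py 459 -403 58 19.5 179 1 0 66 0 7 14 21 28 35 42 49 56 63 70 77 84
```

```text
[ 403.6 -368.1   68.4] [ 1.8e+02 -0.0e+00  1.0e-01] [-0.5 -0.3  0.3]
0.0 [ 401.3 -382.5] | -0.002 0.014 0.002 0.0 -0.0 0.1
7.0 [ 399.3 -389.7] | -0.004 0.022 0.002 0.0 -0.0 -6.9
14.0 [ 398.1 -397. ] | -0.006 0.029 0.002 0.0 -0.0 -13.9
21.0 [ 397.8 -404.5] | -0.006 0.036 0.002 0.0 -0.0 -20.9
28.0 [ 398.5 -412. ] | -0.005 0.044 0.002 0.0 -0.0 -27.9
35.0 [ 400.  -419.3] | -0.004 0.051 0.002 0.0 -0.0 -34.9
42.0 [ 402.4 -426.3] | -0.001 0.058 0.002 0.0 -0.0 -41.9
49.0 [ 405.7 -433.1] | 0.002 0.065 0.002 0.0 -0.0 -48.9
56.0 [ 409.8 -439.3] | 0.006 0.071 0.002 0.0 -0.0 -55.9
63.0 [ 414.6 -445.1] | 0.011 0.077 0.002 0.0 -0.0 -62.9
70.0 [ 420.  -450.2] | 0.016 0.082 0.002 0.0 -0.0 -69.9
77.0 [ 426.  -454.6] | 0.022 0.086 0.002 0.0 -0.0 -76.9
84.0 [ 432.6 -458.2] | 0.029 0.09 0.002 0.0 -0.0 -83.9
```

Request:
send_rows(targets="-0.002 0.014 0.002 0 0 0 0;-0.004 0.022 0.002 0 0 -7 0;-0.006 0.029 0.002 0 0 -14 0;-0.006 0.036 0.002 0 0 -21 0;-0.005 0.044 0.002 0 0 -28 0;-0.004 0.051 0.002 0 0 -35 0;-0.001 0.058 0.002 0 0 -42 0;0.002 0.065 0.002 0 0 -49 0;0.006 0.071 0.002 0 0 -56 0;0.011 0.077 0.002 0 0 -63 0;0.016 0.082 0.002 0 0 -70 0;0.022 0.086 0.002 0 0 -76 0")

```text
time_s: 29.58
ee_pos: [424.4, -456.1, 67.5]
ee_rot: [180.0, 0.1, 76.3]
force: [-2.3, 0.9, 0.3]
gripper_width: 0.6
gripper_force: 1.0
```

```bash
python3 arc.py 459 -403 58 19.5 179 1 0 66 77 84 90 93
```

```text
[ 424.4 -456.1   67.5] [1.80e+02 1.00e-01 7.63e+01] [-2.3  0.9  0.3]
77.0 [ 426.  -454.6] | 0.002 0.001 0.001 0.0 0.1 -0.7
84.0 [ 432.6 -458.2] | -0.0 0.008 0.001 0.0 0.1 -7.7
90.0 [ 438.5 -460.7] | -0.001 0.015 0.001 0.0 0.1 -13.7
93.0 [ 441.5 -461.6] | -0.001 0.018 0.001 0.0 0.1 -16.7
```

Request:
send_rows(targets="0 0.005 0 0 0 -5 0;0 0.009 0 0 0 -9 0;0 0.013 0 0 0 -12.5 0;-0.001 0.016 0 0 0 -12.5 0;-0.001 0.018 0 0 0 -12.5 0;-0.001 0.018 0 0 0 -12.5 0;-0.001 0.018 0 0 0 -12.5 0")

```text
time_s: 30.17
ee_pos: [441.2, -461.2, 67.0]
ee_rot: [-180.0, 0.1, 88.4]
force: [-5.6, -0.6, 4.2]
gripper_width: 0.6
gripper_force: 2.5
```

Request:
send_rows(targets="0 0.002 0 0 0 0 0;0 0.003 0 0 0 0 0;0 0.003 0 0 0 0 0")

```text
time_s: 30.42
ee_pos: [441.4, -461.2, 66.9]
ee_rot: [-179.7, 0.1, 88.5]
force: [-12.2, -0.8, 7.7]
gripper_width: 0.2
gripper_force: 6.4
```

Request:
send_rows(targets="0 -0.01 0 0 0 0 0;0 -0.035 0 0 0 0 0;0 -0.05 -0.02 0 0 -5 0;0 -0.06 -0.06 0 0 -12 0;0 -0.06 -0.09 0 0 -19 0;0 -0.06 -0.10 0 0 -26 0;0 -0.06 -0.10 0 0 -33 0;0 -0.06 -0.10 0 0 -40 0;0 -0.06 -0.10 0 0 -47 0;0 -0.06 -0.10 0 0 -54 0;0 -0.06 -0.10 0 0 -61 0;0 -0.06 -0.10 0 0 -68 0")

```text
time_s: 31.42
ee_pos: [385.5, -458.7, 166.0]
ee_rot: [180.0, 0.1, 156.8]
force: [0.4, -0.4, 0.0]
gripper_width: 0.3
gripper_force: 0.0
```

```bash
python3 - <<'E'
from h import *
t=eyes.grab_frame("top")
crop(t,340,500,175,265,4,"pics/c7.png")
print(env.state()["qpos"].round(1))
E
python3 go.py 420,-345,170,180 490,-341,160,180
```

```text
[-5.110e+01  2.230e+01  9.070e+01  1.000e-01  6.690e+01 -1.181e+02]
at [ 385.5 -458.8  166. ] [1.7998e+02 1.3000e-01 1.5700e+02] t 31.5
420,-345,170,180 -> [ 0.0127  0.1182 -0.004 ] [-1.0e-02  1.3e-01 -2.3e+01]
490,-341,160,180 -> [-0.0502  0.1492  0.0062] [-1.0e-02  1.3e-01 -2.3e+01]
```

View pics/c7.png

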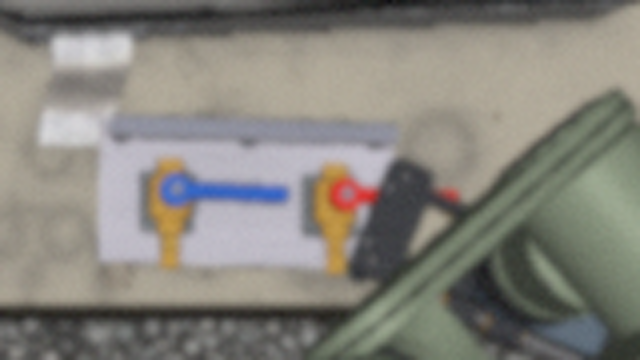

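Request:
send_rows(targets="-0.01 0.03 0 0 0 -5 0;-0.02 0.06 0 0 0 -11 0;-0.03 0.09 0 0 0 -17 0;-0.04 0.12 0 0 0 -23 0;-0.05 0.147 0 0 0 -23 0;-0.053 0.15 0 0 0 -23 0;-0.053 0.15 0 0 0 -23 0;-0.053 0.15 0 0 0 -23 0;-0.053 0.15 0 0 0 -23 0;-0.053 0.15 0 0 0 -23 0")

```text
time_s: 32.3
ee_pos: [492.4, -343.3, 166.0]
ee_rot: [-180.0, 0.0, 179.3]
force: [-0.0, -0.1, -0.6]
gripper_width: 0.3
gripper_force: 0.0
```

```bash
python3 go.py 494,-341,66,180
```

```text
at [ 492.4 -343.3  166. ] [-179.99    0.    179.35] t 32.3
494,-341,66,180 -> [-0.0015  0.0023  0.1   ] [-0.01  0.   -0.65]
```

Request:
send_rows(targets="-0.002 0.002 0.03 0 0 0 0;-0.002 0.002 0.06 0 0 0 0;-0.002 0.002 0.085 0 0 0 0;-0.002 0.002 0.097 0 0 0 0;-0.002 0.002 0.099 0 0 0 0;-0.002 0.002 0.099 0 0 0 0;-0.002 0.002 0.099 0 0 0 0")

```text
time_s: 32.88
ee_pos: [495.6, -341.4, 68.0]
ee_rot: [-179.9, 0.1, 179.4]
force: [0.5, -0.3, -0.6]
gripper_width: 0.2
gripper_force: 0.0
```

```bash
python3 arc.py 461 -282.7 58 22 -91 -1 180 66 0 7 14 21 28 35 42 49 56 63 70 77 84 90 93
```

```text
[ 495.6 -341.4   68. ] [-1.799e+02  1.000e-01  1.794e+02] [ 0.5 -0.3 -0.6]
0.0 [ 482.  -341.1] | 0.014 0.0 0.002 -0.1 0.1 -0.6
7.0 [ 474.7 -343.2] | 0.021 -0.002 0.002 -0.1 0.1 6.4
14.0 [ 467.2 -344.4] | 0.028 -0.003 0.002 -0.1 0.1 13.4
21.0 [ 459.7 -344.7] | 0.036 -0.004 0.002 -0.1 0.1 20.4
28.0 [ 452.1 -344.1] | 0.043 -0.003 0.002 -0.0 0.1 27.4
35.0 [ 444.7 -342.6] | 0.051 -0.002 0.002 -0.0 0.1 34.4
42.0 [ 437.5 -340.1] | 0.058 0.001 0.002 -0.0 0.1 41.4
49.0 [ 430.7 -336.8] | 0.065 0.004 0.002 -0.0 0.1 48.4
56.0 [ 424.3 -332.7] | 0.071 0.008 0.002 -0.0 0.1 55.4
63.0 [ 418.5 -327.9] | 0.077 0.013 0.002 -0.0 0.1 62.4
70.0 [ 413.3 -322.4] | 0.082 0.018 0.002 -0.0 0.1 69.4
77.0 [ 408.8 -316.3] | 0.087 0.024 0.002 0.0 0.1 76.4
84.0 [ 405.1 -309.7] | 0.091 0.031 0.002 0.0 0.1 83.4
90.0 [ 402.6 -303.7] | 0.093 0.037 0.002 0.0 0.1 89.4
93.0 [ 401.6 -300.6] | 0.094 0.04 0.002 0.0 0.1 92.4
```

Request:
send_rows(targets="0.014 0 0.002 0 0 0 0;0.021 -0.002 0.002 0 0 6.4 0;0.028 -0.003 0.002 0 0 13.4 0;0.036 -0.004 0.002 0 0 20.4 0;0.043 -0.003 0.002 0 0 27.4 0;0.051 -0.002 0.002 0 0 34.4 0;0.058 0.001 0.002 0 0 41.4 0;0.065 0.004 0.002 0 0 48.4 0;0.071 0.008 0.002 0 0 55.4 0;0.077 0.013 0.002 0 0 62.4 0;0.082 0.018 0.002 0 0 69.4 0;0.087 0.024 0.002 0 0 76.4 0")

```text
time_s: 33.88
ee_pos: [409.6, -317.8, 67.2]
ee_rot: [179.8, 0.4, 102.7]
force: [1.3, -2.6, -1.4]
gripper_width: 0.5
gripper_force: 1.3
```

```bash
python3 arc.py 461 -282.7 58 22 -91 -1 180 66 84 90 93
```

```text
[ 409.6 -317.8   67.2] [179.8   0.4 102.7] [ 1.3 -2.6 -1.4]
84.0 [ 405.1 -309.7] | 0.009 -0.003 0.001 0.2 0.3 6.7
90.0 [ 402.6 -303.7] | 0.015 -0.004 0.001 0.2 0.3 12.7
93.0 [ 401.6 -300.6] | 0.019 -0.004 0.001 0.2 0.3 15.7
```

Request:
send_rows(targets="0.006 -0.002 0.001 0 0 5 0;0.011 -0.003 0.001 0 0 10 0;0.015 -0.004 0.001 0 0 13.5 0;0.018 -0.004 0.001 0 0 13.5 0;0.019 -0.004 0.001 0 0 13.5 0;0.02 -0.004 0.001 0 0 13.5 0;0.02 -0.004 0.001 0 0 13.5 0")

```text
time_s: 34.47
ee_pos: [402.8, -302.9, 66.5]
ee_rot: [179.6, 0.7, 89.8]
force: [-1.0, -14.6, -2.1]
gripper_width: 0.6
gripper_force: 6.9
```

Request:
send_rows(targets="-0.008 0 0 0 0 0 0;-0.02 0 0 0 0 0 0;-0.025 0 -0.03 0 0 0 0;-0.025 0 -0.07 0 0 0 0;-0.025 -0.02 -0.10 0 0 0 0;-0.06 -0.04 -0.12 0 0 0 0;-0.10 -0.06 -0.12 0 0 0 0;-0.14 -0.08 -0.12 0 0 0 0;-0.18 -0.10 -0.12 0 0 0 0;-0.22 -0.12 -0.12 0 0 0 0;-0.22 -0.12 -0.12 0 0 0 0;-0.22 -0.12 -0.12 0 0 0 0")

```text
time_s: 35.47
ee_pos: [276.4, -519.5, 184.1]
ee_rot: [180.0, 0.1, 89.3]
force: [1.2, 0.1, 0.7]
gripper_width: 0.7
gripper_force: 0.0
```

```bash
python3 - <<'E'
from h import *
t=eyes.grab_frame("top")
crop(t,140,500,170,265,2.2,"pics/c8.png")
for n,p in dict(a=1).items(): pass
hsv=cv2.cvtColor(t["image"],cv2.COLOR_BGR2HSV)
for nm,m in(("blue",(abs(hsv[...,0].astype(int)-112)<12)&(hsv[...,1]>130)),("red",((hsv[...,0]<6)|(hsv[...,0]>174))&(hsv[...,1]>130))):
    m=m.astype(np.uint8);m[:,:365]=0;m[:210]=0;m[262:]=0;m[:,460:]=0
    p=np.argwhere(m)[:,::-1].astype(float)
    q=np.array([onz(t,*a,85)[:2] for a in p]); vx,vy,_,_=cv2.fitLine(q.astype(np.float32),cv2.DIST_HUBER,0,.01,.01).ravel()
    print(nm,len(q),q.min(0).round(),q.max(0).round(),"axis angle",np.degrees(np.arctan2(vy,vx)).round(1))
E
```

```text
blue 81 [ 387. -291.] [ 469. -274.] axis angle -3.9
red 106 [ 452. -477.] [ 469. -392.] axis angle 89.9
```

View pics/c8.png

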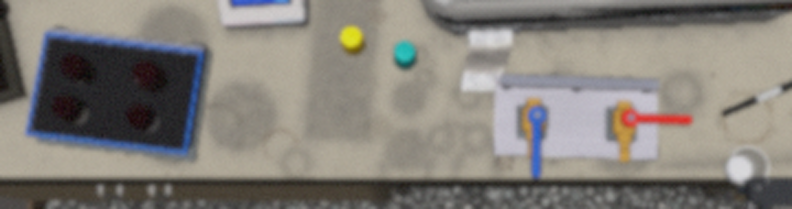

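```bash
python3 -c "
from workcell import env
print(env.job_done())"
```

```text
the job is handed in; nothing more can be done
None
```

The job is handed in after about 35 s of robot time: the deck is latched level with all four brown bottles upright on it, red was shut first and then blue opened, both to their stops, and the jar, cup and jug were never touched.

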